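Check that a trolley's brake lever stops short of the bar

ROBOT

A 6-joint arm with a two-finger parallel gripper is mounted at the origin on a cart in front of the work surface, level with it; the furniture and walls round the work are solid. World frame = base frame: x ahead of the robot, y to its left, z up, the work surface at z = 0. Lengths are in mm, angles in degrees, forces in N, time in s.
With the tool pointing down it reaches from about 300 to 825 mm from the base axis. Payload 5.4 kg.
Tool frame: the origin (TCP) lies on the front face of the gripper's body, between the roots of the fingers; the fingertips stand 88 mm ahead of it and the grasp point (between the pads) lies 69 mm ahead of it (r.tip_reach is the distance from the TCP to the fingertips, in mm); z points along the fingers, y is the line along which they close (so a half turn about z gives the same grasp; the last joint's range is limited). The gripper opens to 92 mm and grips with 3 to 60 N. Pads are 20 mm wide; open, the fingers measure 128 mm over their backs; the gripper's body (75 mm by 189 mm) begins 69 mm behind the grasp point.
Start: joints at [-12.038, 9.076, 91.501, -0, 79.423, -12.038], TCP at [574.984, -0.018, 302.701] pointing down, gripper open.
Joint ranges: [-166.64, 166.64], [-54.1, 131.32], [10.49, 154.53], [-73.88, 253.88], [9.74, 151.15], [-171.62, 171.62]. Speed limits (degrees/s): [147.25, 147.25, 180, 180, 180, 180].

INTERFACE

Orientations are given as a 3x3 rotation matrix whose columns are the frame's x, y, z axes.
In Python, from plant import readout, get_image, job_done, spotter, r gives the robot as it stands.
- The arm moves only by the tool arm_command, never from a script. Its argument "commands" is a list of rows, each a list of 7 numbers: the opening, from 0 (shut) to 1 (fully open), then the shift along the tool's x, y, z scaled (see below), then the turn, a rotation vector about the tool's x, y, z scaled (see below). A call has 1 to 10 rows; each row is the pose to reach, as a shift and turn from the pose commanded when the call began, along the tool's axes at that moment, turning the shorter way round; what a row does not reach only later rows make up. The controller multiplies each number of a shift by 0.5 m and each number of a turn by pi rad. A row lasts 1/12 s, in which the tool goes at most 41.7 mm and 7.16 degrees, less where a joint would pass 70% of its speed; a pose out of reach is approached as far as the arm can. A call with a number of a shift or a turn outside -1 to 1 is refused whole. A call with a gripper value outside its range is refused whole. The fingers move at their own pace and stop on an object; "squeeze" is the grip in N (left out, the last holds). Time passes only in rows, so rows that repeat a pose let the fingers close. It gives the time, the measured TCP pose, the force, the opening and the grip force at its end, in the units of the state.
- readout.sense(): the state, without advancing time (a new reading comes with each control period).
- get_image(name): name is "scene" or "side" or "wrist"; returns a dict with "color" (420x560x3 uint8, red, green, blue), "vfov" (degrees; the focal length in pixels is half the picture's height over the tangent of half this angle, whatever the lens; pixels are square), "cx", "cy" (the principal point, pixels), "eye" and "rotation" of the camera in the world; the wrist camera has in their place "T_tool_cam" (4x4, takes a point from camera to tool coordinates, whose origin is the TCP and whose axes are the flange's). Camera axes: x right, y up, looking along -z (the intrinsics and any distortion apply to the point x, -y, -z); pixel columns grow to the right and rows downward; lengths in mm; the calibration is good to about 2 mm. The wrist camera is an equidistant fisheye: a pixel r from the principal point sees the ray r / f radians off the axis. A picture is of the moment at which its call begins: read the wrist's pose just before it. There is no depth.
- job_done(): hands the job in; it is judged then, once.
Trained networks look in the newest picture that a camera, given by its name, has taken for a name from the list of things; names that differ only in an ending like _2 or _b are one class to them, and where a whole thing is asked for, a point or a joint stands for the part that bears it (a point fixed in the world has none). Each returns a list of dicts, best first, with "conf" (0 to 1); they miss things now and then, are a little off and sometimes report something else, mostly with a low value. They report only what shows in the picture. A call takes as long as a camera call.
- spotter.silhouettes(camera, label): "pixels" (420x560 bool, what is visible of it).
- spotter.spot_point(camera, label): "location" ([x, y, z] in mm, in world coordinates, good to about 4 mm: a listed point, or the origin of a listed thing).
The state is a dict: "clock": time; "q": joint angles; "joint_velocities": joint speeds; "effort": joint torques, N m; "tcp_pos": TCP position; "tcp_rot": TCP orientation; "force": force on the tool from outside, world axes, zero at the start; "torque": the same for the moment, N m; "gripper_width": opening from 0.0 (shut) to 1.0 (fully open); "finger_force": force on a finger pad.
Only numpy, scipy, OpenCV 4.12 (cv2) and the standard library are available. Lean on these libraries where they do the work, as an engineer would, in place of code of your own. Each camera call takes 0.05 s, during which the arm holds its last target. There are 200 camera calls.

TASK

Two trolley hand levers stand on the bench for inspection; check the one with the longer lever. Press that lever in toward its bar with the backs of the fingers until it comes up against its stop, let it spring all the way back out, then press it in to the stop once more and finish while still holding it there, so that the gap left to the bar can be looked at. Push only - don't force the lever hard, grasp anything, touch the rubber grips, press the shorter lever or disturb the things lying around.

Things in the scene. Friction and masses are not known exactly. Their poses are not given: they have to be found in the camera images.
- long_lever (a joint): angle of the longer dark steel lever, rad: 0 = sprung fully out, grows as pressed toward its bar, 0.32 = rigid stop. It is level, turns about a vertical pin, 145 mm from pin to tip, 10 mm thick, 16 mm high (z 112 to 128 mm). 105 mm from the pin its spring resists with about 2.5 N at first, 5.5 N at the stop, and returns it by itself
- long_press (a point): pressing point on the longer lever's outer face, mid height (z 120 mm), 105 mm from the pin, 40 mm short of the tip; moves with the lever. +x: into the face, the way to press; +y: along the lever to its tip; z up. Pin axis: 105 mm along -y, 5 mm along +x. Pressing turns it clockwise from above, 34 mm of travel to the stop. Outside the lever only things under 35 mm high lie
- short_lever (a joint): the shorter hand lever's angle, rad: 0 = fully out; leave it alone
- short_press (a point): point on the outer face of the shorter lever (85 mm long from pin to tip, otherwise the same), 55 mm from its pin; axes as for long_press
- long_stand: bench stand of the longer lever, fixed: grey foot 80x80x12 mm, post, clamp (top 143 mm) and level bar; origin at the centre of the foot's underside; +y is the way the bar points, -x the side the lever is on, z up. Which of the two stands is on the left varies
- short_stand: the same stand for the shorter lever
- long_grip: black ribbed rubber grip on the bar behind the longer lever, 32 mm thick (flange 40), 115 mm long along +y; origin at the middle of its flanged end nearest the stand, z 120 mm. With the lever at its stop a 15 mm gap is left between lever and grip
- short_grip: the same rubber grip of the shorter lever
- tape: light blue roll of tape, 55 mm across, 19 mm high; loose bystander, origin under its centre
- cap: blue screw cap lying mouth down, 51 mm across, 27 mm high; loose bystander, origin under its centre
- plug: cream plug block, 40x81x30 mm; loose bystander, origin under its centre
- box: white slip-lid box, 57x89x31 mm; loose bystander, origin under its centre
- bottle: small bottle with blue cap, 56 mm across, 99 mm high; loose bystander, origin under its centre
- carton: small white carton, 46x72x68 mm; loose bystander, origin under its centre
- fitting: black tube fitting lying on its side, 21x57x22 mm; loose bystander, origin under its centre

How it is judged (in metres and radians):
On the way, in this order (a step that is already met when the one before it is completed fails the run):
1. the longer lever is pressed in to its stop by the fingers (value of joint long_lever above 0.295 rad and contact force between the fingers and long_lever above 1 N), for 0.1 s.
2. the longer lever is let all the way back out (value of joint long_lever below 0.03 rad), for 0.1 s.
At the end, for the whole second after the job is handed in: the longer lever is within 0.025 rad (about 2.6 mm at the pressing point) of its stop, at rest, pushed by the fingers with more than 2 N; the shorter lever is fully out (value of joint long_lever above 0.295 rad and contact force between the fingers and long_lever above 2 N and value of joint short_lever below 0.05 rad and velocity of joint long_lever between -0.05 and 0.05 rad/s); the arm keeps its last pose, push and grip.
It fails at once if a rubber grip is touched (so nothing is squeezed between lever and bar) (contact force between any of the fingers, the arm and long_grip above 1 N or contact force between any of the fingers, the arm and short_grip above 1 N).
It fails at once if the longer lever is forced with more than 40 N (contact force between anything else and long_lever above 40 N).
It fails at once if the shorter lever is pressed (value of joint short_lever above 0.06 rad).
It fails at once if a bystander is moved by more than 15 mm (distance of any of tape, cap, plug, box, bottle, carton, fitting from where it was at the start of the episode above 0.015 m).
It also fails if it takes over 38 s, if anything falls off the work surface, if the arm or the gripper's body presses on something with over 40 N, if the wrist force passes 120 N, or if a joint passes its speed limit or range.

## Working session

There is one attempt and no reset: what is moved stays moved. The work goes in short steps, Python scripts to look and compute and a tool call to move; the robot and the scene stay as the last step left them, time stands still between calls to the robot, and variables do not carry over. Pictures are saved under pics/ and viewed, at most 10 in all, crops included, and the job is handed in when it is done.

Besides the shell and the picture viewer there is one more tool, called after "Emit:" as name(argument=value, ...) on one line, values as JSON. arm_command: Moves the arm, as the interface text tells. Shifts and turns lie within -1 to 1; 1 stands for 0.5 m of shift or pi rad of turn. Its arguments: {"type":"object","properties":{"commands":{"type":"array","items":{"type":"array","items":{"type":"number"}}},"squeeze":{"type":"number"}},"required":["commands"]}

```bash
mkdir -p pics; python3 - <<'E'
from plant import readout,get_image,spotter,r
import cv2,numpy as np
for c in ["scene","side"]:
    im=get_image(c); cv2.imwrite(f"pics/{c}0.png",im["color"][:,:,::-1]); print(c,im["eye"],im["vfov"])
    for n in ["long_press","short_press","long_stand","short_stand","long_grip","short_grip","tape","cap","plug","box","bottle","carton","fitting"]:
        print(n,[(np.round(d["location"]).tolist(),round(d["conf"],2)) for d in spotter.spot_point(c,n)[:3]])
s=readout.sense();print(s["clock"],s["tcp_pos"],s["tcp_rot"],s["force"])
E
```

```text
scene [-288.15806588  570.10389142  999.28070172] 56.175688584954344
long_press [([525.0, -576.0, 7.0], 0.72), ([457.0, -241.0, 119.0], 0.56)]
short_press [([377.0, -183.0, 1.0], 0.2)]
long_stand [([554.0, -361.0, -1.0], 0.69), ([598.0, 438.0, 1.0], 0.65)]
short_stand [([540.0, -119.0, -3.0], 0.77)]
long_grip [([537.0, -60.0, 122.0], 0.29)]
short_grip []
tape [([380.0, -187.0, 2.0], 0.58), ([599.0, 436.0, 1.0], 0.31)]
cap [([447.0, 163.0, 0.0], 0.56)]
plug []
box [([422.0, 355.0, 0.0], 0.59)]
bottle [([525.0, -577.0, 2.0], 0.81), ([458.0, -240.0, 120.0], 0.33)]
carton [([597.0, 438.0, -0.0], 0.96), ([377.0, -189.0, -0.0], 0.19)]
fitting [([668.0, 48.0, -4.0], 0.38)]
side [ -22.79023156 -904.87375478  958.37653616] 52.919145092112196
long_press [([460.0, -244.0, 120.0], 0.59)]
short_press [([481.0, -32.0, 120.0], 0.44)]
long_stand [([549.0, -362.0, -0.0], 0.94)]
short_stand [([539.0, -115.0, 4.0], 0.87)]
long_grip [([545.0, -308.0, 121.0], 0.62)]
short_grip [([542.0, -58.0, 119.0], 0.57)]
tape [([382.0, -182.0, -0.0], 0.68), ([526.0, -576.0, 0.0], 0.19)]
cap [([449.0, 165.0, 1.0], 0.59)]
plug [([626.0, -248.0, 1.0], 0.53)]
box [([421.0, 353.0, 0.0], 0.89)]
bottle [([525.0, -575.0, 3.0], 0.85), ([628.0, -250.0, 2.0], 0.3)]
carton [([591.0, 439.0, 0.0], 0.79), ([629.0, -249.0, 1.0], 0.52)]
fitting [([670.0, 50.0, 1.0], 0.43)]
1.4 [ 5.74983205e+02 -1.49003396e-02  3.02681488e+02] [[-3.52190318e-05  9.99999998e-01 -5.68678329e-05]
 [ 9.99999999e-01  3.52204042e-05  2.41329336e-05]
 [ 2.41349364e-05 -5.68669830e-05 -9.99999998e-01]] [ 0.11281207 -0.02224872 -0.60580841]
```

View pics/scene0.png

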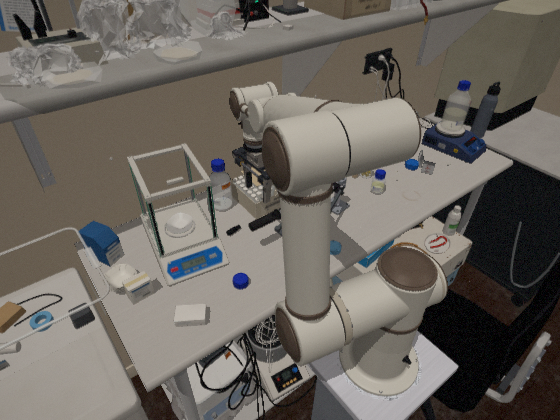

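View pics/side0.png

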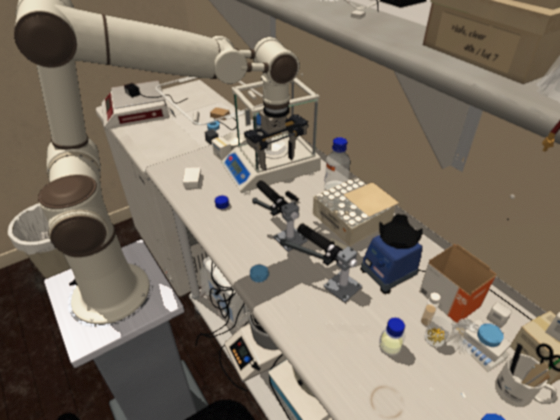

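```bash
python3 - <<'E'
from plant import get_image,spotter
import cv2,numpy as np
im=get_image("side")
c=im["color"][150:310,220:400,::-1].copy()
cv2.imwrite("pics/crop.png",cv2.resize(c,None,fx=4.4,fy=3.75 if 0 else 3.7,interpolation=cv2.INTER_CUBIC))
f=210/np.tan(np.radians(im["vfov"]/2))
def proj(p):
    q=np.array(im["rotation"]).T@(np.array(p)-im["eye"]); return [round(im["cx"]+f*q[0]/-q[2],1),round(im["cy"]-f*q[1]/-q[2],1)]
for p in [(460,-243,120),(481,-32,120),(549,-362,0),(545,-308,121)]: print(p,proj(p))
for n in ["long_lever","short_lever"]:
    for d in spotter.silhouettes("side",n)[:2]:
        v,u=np.nonzero(d["pixels"]); 
        R=np.array(im["rotation"]); ray=np.stack([(u-im["cx"])/f,-(v-im["cy"])/f,-np.ones(len(u))])
        w=R@ray; t=(120-im["eye"][2])/w[2]; P=(np.array(im["eye"])[:,None]+w*t)[:2].T
        m=P.mean(0); U,S,V=np.linalg.svd(P-m,full_matrices=False); a=(P-m)@V[0]
        print(n,d["conf"],len(u),m,V[0],np.percentile(a,[1,99]),(m+V[0]*np.percentile(a,1)),(m+V[0]*np.percentile(a,99)))
E
```

```text
(460, -243, 120) [np.float64(292.2), np.float64(246.7)]
(481, -32, 120) [np.float64(258.2), np.float64(203.9)]
(549, -362, 0) [np.float64(341.3), np.float64(287.9)]
(545, -308, 121) [np.float64(331.1), np.float64(247.7)]
long_lever 0.56 268 [ 477.8225448  -266.65984596] [ 0.43810208 -0.89892523] [-70.03844953  80.51878433] [ 447.13855414 -203.70051679] [ 513.09799198 -339.04021248]
short_lever 0.63 118 [491.35687259 -41.44277845] [ 0.22371301 -0.97465506] [-43.90837871  55.61993288] [481.53399711   1.35274513] [503.79977507 -95.65302759]
```

View pics/crop.png

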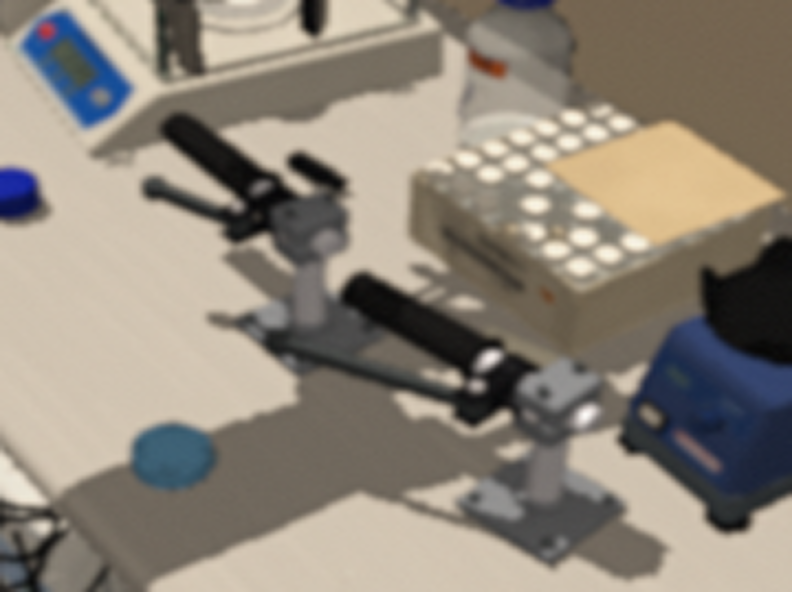

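The crop confirms it: the long lever is the one on the nearer stand (y≈-362). It runs from its pin near side-image px (325,257) to its tip near (270,236), and the only thing outside it is the tape at (260,272). The short lever's tip is at about px (254,200).

Next I move above the stand-off point with the fingers shut and turned 15°.

Emit:
arm_command(commands=[[0,-0.516,-0.342,0,0,0,-0.0833],[0,-0.516,-0.342,0,0,0,-0.0833],[0,-0.516,-0.342,0,0,0,-0.0833],[0,-0.516,-0.342,0,0,0,-0.0833],[0,-0.516,-0.342,0,0,0,-0.0833],[0,-0.516,-0.342,0,0,0,-0.0833],[0,-0.516,-0.342,0,0,0,-0.0833],[0,-0.516,-0.342,0,0,0,-0.0833],[0,-0.516,-0.342,0,0,0,-0.0833],[0,-0.516,-0.342,0,0,0,-0.0833]], squeeze=20)

```text
clock: 2.38
tcp_pos: [403.5, -258.7, 302.8]
tcp_rot: [[-0.256, 0.967, 0.0], [0.967, 0.256, 0.0], [0.0, 0.0, -1.0]]
force: [0.2, -0.1, 0.1]
gripper_width: 0.296
finger_force: 0.0
```

Emit:
arm_command(commands=[[0,0,0,0.08,0,0,0],[0,0,0,0.16,0,0,0],[0,0,0,0.234,0,0,0],[0,0,0,0.234,0,0,0],[0,0,0,0.234,0,0,0],[0,0,0,0.234,0,0,0]])

```text
clock: 2.88
tcp_pos: [405.3, -258.2, 187.8]
tcp_rot: [[-0.26, 0.966, 0.002], [0.966, 0.26, -0.002], [-0.002, 0.001, -1.0]]
force: [0.6, 0.0, -0.4]
gripper_width: 0.005
finger_force: 0.0
```

```bash
cat > h.py <<'E'
from plant import readout,get_image,spotter
import cv2,numpy as np
def st():
    s=readout.sense();R=np.array(s["tcp_rot"])
    print(round(s["clock"],2),np.round(s["tcp_pos"],1),"y",np.round(R[:,1],3),"F",np.round(s["force"],2),"M",np.round(s["torque"],2),s["gripper_width"])
    print("F tool",np.round(R.T@np.array(s["force"]),2))
def lever(cam,n):
    im=get_image(cam)
    f=210/np.tan(np.radians(im["vfov"]/2)); e=np.array(im["eye"])
    for d in spotter.silhouettes(cam,n)[:2]:
        v,u=np.nonzero(d["pixels"]); w=np.array(im["rotation"])@np.stack([(u-im["cx"])/f,-(v-im["cy"])/f,-np.ones(len(u))])
        P=(e[:,None]+w*((120-e[2])/w[2]))[:2].T
        m=P.mean(0); V=np.linalg.svd(P-m,full_matrices=False)[2][0]; V=V*np.sign(V[1]); a=(P-m)@V
        print(cam,n,round(d["conf"],2),len(u),"dir deg",round(np.degrees(np.arctan2(V[1],V[0])),1),np.round(m+V*np.percentile(a,1)),np.round(m+V*np.percentile(a,99)))
    for d in spotter.spot_point(cam,n.replace("lever","press"))[:2]: print(np.round(d["location"],1),round(d["conf"],2))
    return im
E
python3 - <<'E'
from h import *
st(); im=lever("side","long_lever"); st()
cv2.imwrite("pics/pre.png",cv2.resize(im["color"][150:310,200:400,::-1],None,fx=4,fy=3.7,interpolation=2))
E
```

```text
2.88 [ 405.3 -258.2  187.8] y [0.966 0.26  0.001] F [ 0.6   0.04 -0.37] M [-0.01 -0.02  0.02] 0.004633979675228154
F tool [-0.12  0.59  0.37]
side long_lever 0.66 208 dir deg 115.6 [ 513. -340.] [ 459. -227.]
[ 377.8 -181.2    0.9] 0.33
3.03 [ 405.4 -259.   188.5] y [0.966 0.259 0.002] F [0.09 0.7  0.54] M [ 0.02 -0.03  0.01] 0.004372019200691648
F tool [ 0.65  0.27 -0.54]
```

View pics/pre.png

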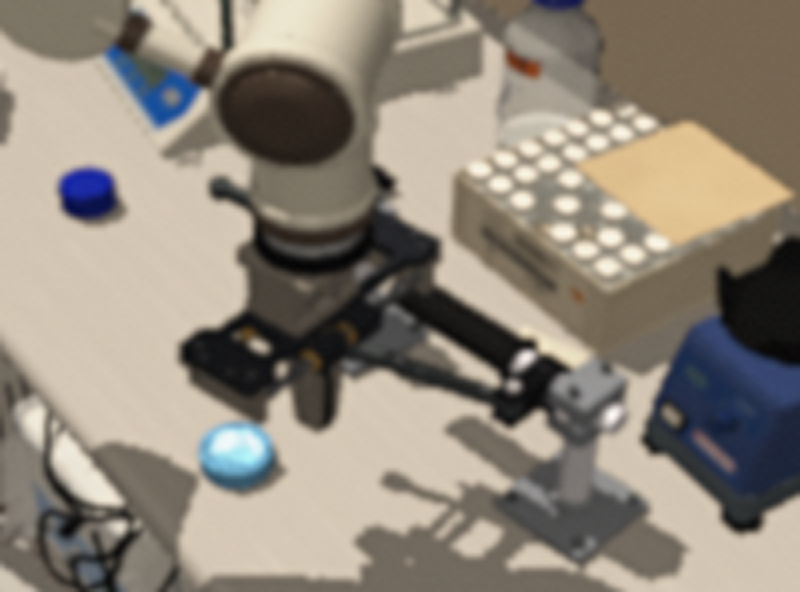

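The fingers are shut and stand clear outside the lever, at about side px (278,265); the lever shows to their right. Advancing along tool y.

Emit:
arm_command(commands=[[0,0,0.03,0,0,0,0],[0,0,0.06,0,0,0,0],[0,0,0.06,0,0,0,0],[0,0,0.06,0,0,0,0]])

```text
clock: 3.37
tcp_pos: [433.7, -250.7, 187.1]
tcp_rot: [[-0.26, 0.966, 0.002], [0.966, 0.26, -0.002], [-0.002, 0.001, -1.0]]
force: [0.1, -0.1, 0.5]
gripper_width: 0.005
finger_force: 0.0
```

Emit:
arm_command(commands=[[0,0,0.01,0,0,0,0],[0,0,0.02,0,0,0,0],[0,0,0.03,0,0,0,0],[0,0,0.04,0,0,0,0],[0,0,0.04,0,0,0,0],[0,0,0.04,0,0,0,0]])

```text
clock: 3.87
tcp_pos: [452.1, -244.8, 185.4]
tcp_rot: [[-0.259, 0.966, -0.001], [0.966, 0.259, 0.001], [0.001, -0.001, -1.0]]
force: [-3.8, 0.8, 1.0]
gripper_width: 0.005
finger_force: 1.5
```

```bash
python3 -c "
from h import *
st()"
```

```text
3.87 [ 452.1 -244.8  185.4] y [ 0.966  0.259 -0.001] F [-3.84  0.83  0.99] M [0.22 0.54 0.11] 0.005122496635920868
F tool [ 1.8  -3.49 -0.98]
```

Contact is made at about 3.5 N, the spring's range. I continue toward the stop.

Emit:
arm_command(commands=[[0,0.001,0.008,0,0,0,0],[0,0.002,0.016,0,0,0,0],[0,0.004,0.024,0,0,0,0],[0,0.006,0.032,0,0,0,0],[0,0.006,0.032,0,0,0,0],[0,0.006,0.032,0,0,0,0]])

```text
clock: 4.37
tcp_pos: [467.2, -238.4, 185.6]
tcp_rot: [[-0.259, 0.966, 0.0], [0.966, 0.259, -0.001], [-0.001, -0.0, -1.0]]
force: [-4.0, -2.9, -1.7]
gripper_width: 0.006
finger_force: 2.2
```

Emit:
arm_command(commands=[[0,0,0.004,0,0,0,0],[0,0,0.004,0,0,0,0],[0,0,0.004,0,0,0,0]])

```text
clock: 4.62
tcp_pos: [468.8, -238.0, 185.6]
tcp_rot: [[-0.259, 0.966, -0.0], [0.966, 0.259, -0.001], [-0.001, -0.0, -1.0]]
force: [-4.1, -2.3, -1.6]
gripper_width: 0.005
finger_force: 2.4
```

Emit:
arm_command(commands=[[0,0,0.004,0,0,0,0],[0,0,0.004,0,0,0,0],[0,0,0.004,0,0,0,0]])

```text
clock: 4.87
tcp_pos: [470.7, -237.5, 185.6]
tcp_rot: [[-0.259, 0.966, -0.0], [0.966, 0.259, -0.001], [-0.001, -0.001, -1.0]]
force: [-4.5, -3.1, -1.4]
gripper_width: 0.004
finger_force: 2.5
```

Now 2 mm steps, watching for the force to rise at the stop.

Emit:
arm_command(commands=[[0,0,0.004,0,0,0,0],[0,0,0.004,0,0,0,0],[0,0,0.004,0,0,0,0]])

```text
clock: 5.12
tcp_pos: [472.6, -236.9, 185.6]
tcp_rot: [[-0.259, 0.966, -0.001], [0.966, 0.259, -0.001], [-0.001, -0.001, -1.0]]
force: [-5.4, -3.5, -0.1]
gripper_width: 0.005
finger_force: 2.6
```

Emit:
arm_command(commands=[[0,0,0.003,0,0,0,0],[0,0,0.003,0,0,0,0],[0,0,0.003,0,0,0,0]])

```text
clock: 5.37
tcp_pos: [473.9, -236.6, 185.6]
tcp_rot: [[-0.259, 0.966, -0.001], [0.966, 0.259, -0.001], [-0.001, -0.001, -1.0]]
force: [-5.0, -2.5, -1.4]
gripper_width: 0.003
finger_force: 2.7
```

```bash
python3 -c "
from h import *
st(); im=lever('side','long_lever'); st()"
```

```text
5.37 [ 473.9 -236.6  185.6] y [ 0.966  0.259 -0.001] F [-4.99 -2.47 -1.37] M [-0.45  0.83 -0.07] 0.00275770883836683
F tool [-1.09 -5.46  1.38]
side long_lever 0.31 52 dir deg 102.6 [ 579. -326.] [ 569. -281.]
[ 489.  -227.6  120.6] 0.45
5.52 [ 473.9 -236.6  185.6] y [ 0.966  0.258 -0.001] F [-4.92 -3.15 -1.72] M [-0.5   0.85 -0.08] 0.0019526587161812143
F tool [-1.77 -5.56  1.73]
```

Emit:
arm_command(commands=[[0,0,0.003,0,0,0,0],[0,0,0.003,0,0,0,0],[0,0,0.003,0,0,0,0]])

```text
clock: 5.77
tcp_pos: [475.4, -236.2, 185.6]
tcp_rot: [[-0.259, 0.966, -0.001], [0.966, 0.259, -0.001], [-0.001, -0.001, -1.0]]
force: [-5.1, -3.9, -0.4]
gripper_width: 0.006
finger_force: 2.8
```

Emit:
arm_command(commands=[[0,0,0.002,0,0,0,0],[0,0,0.002,0,0,0,0],[0,0,0.002,0,0,0,0]])

```text
clock: 6.02
tcp_pos: [475.7, -236.2, 185.5]
tcp_rot: [[-0.259, 0.966, -0.003], [0.966, 0.259, -0.001], [-0.0, -0.003, -1.0]]
force: [-8.3, -4.2, 0.3]
gripper_width: 0.003
finger_force: 4.4
```

Emit:
arm_command(commands=[[0,0,0.002,0,0,0,0],[0,0,0.002,0,0,0,0],[0,0,0.002,0,0,0,0]])

```text
clock: 6.27
tcp_pos: [476.1, -236.1, 185.5]
tcp_rot: [[-0.259, 0.966, -0.004], [0.966, 0.259, -0.001], [-0.0, -0.005, -1.0]]
force: [-11.7, -5.3, 1.9]
gripper_width: 0.004
finger_force: 6.1
```

```bash
python3 -c "
from h import *
st(); im=get_image('side');cv2.imwrite('pics/stop.png',cv2.resize(im['color'][150:310,220:400,::-1],None,fx=4.4,fy=3.7,interpolation=2)); st()"
```

```text
6.27 [ 476.1 -236.1  185.5] y [ 0.966  0.259 -0.005] F [-11.72  -5.3    1.93] M [-0.75  1.76 -0.09] 0.004041987757547398
F tool [ -2.09 -12.7   -1.87]
6.32 [ 476.1 -236.1  185.5] y [ 0.966  0.259 -0.005] F [-10.85  -4.53   2.32] M [-0.78  1.79 -0.07] 0.004584217158815362
F tool [ -1.57 -11.66  -2.26]
```

View pics/stop.png

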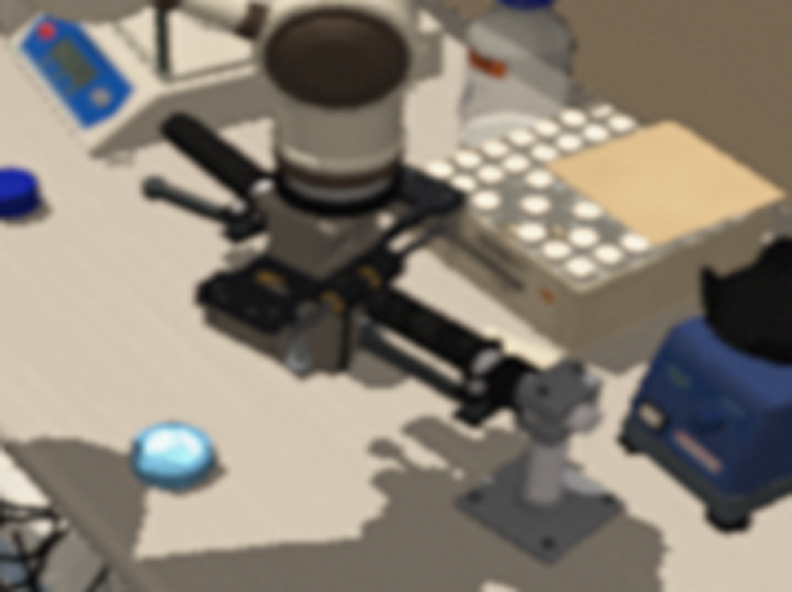

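The lever is against its stop: the force rises steeply to about 12 N, and in the picture it lies nearly parallel to the grip at crop px (420,360). The short lever is untouched. Backing off now to let it spring out.

Emit:
arm_command(commands=[[0,0,-0.02,0,0,0,0],[0,0,-0.04,0,0,0,0],[0,0,-0.06,0,0,0,0],[0,0,-0.08,0,0,0,0],[0,0,-0.1,0,0,0,0],[0,0,-0.1,0,0,0,0],[0,0,-0.1,0,0,0,0],[0,0,-0.1,0,0,0,0],[0,0,-0.1,0,0,0,0]])

```text
clock: 7.07
tcp_pos: [429.7, -248.0, 185.8]
tcp_rot: [[-0.259, 0.966, 0.001], [0.966, 0.259, 0.0], [-0.0, 0.001, -1.0]]
force: [0.1, -0.4, -1.0]
gripper_width: 0.002
finger_force: 0.0
```

```bash
python3 -c "
from h import *
st(); im=lever('side','long_lever');cv2.imwrite('pics/out.png',cv2.resize(im['color'][150:310,220:400,::-1],None,fx=4.4,fy=3.7,interpolation=2)); st()"
```

```text
7.07 [ 429.7 -248.   185.8] y [0.966 0.259 0.001] F [ 0.09 -0.38 -0.95] M [ 0.05 -0.03 -0.03] 0.0017559373903772459
F tool [-0.39 -0.01  0.95]
side long_lever 0.68 226 dir deg 114.3 [ 513. -342.] [ 465. -234.]
side long_lever 0.67 117 dir deg 104.3 [498. -64.] [480.   3.]
[ 460.7 -241.1  119.5] 0.79
7.22 [ 429.6 -248.   185.7] y [0.966 0.259 0.   ] F [ 0.21 -0.76  0.45] M [ 0.02 -0.02  0.02] 0.0038249619722746245
F tool [-0.79  0.01 -0.45]
```

View pics/out.png

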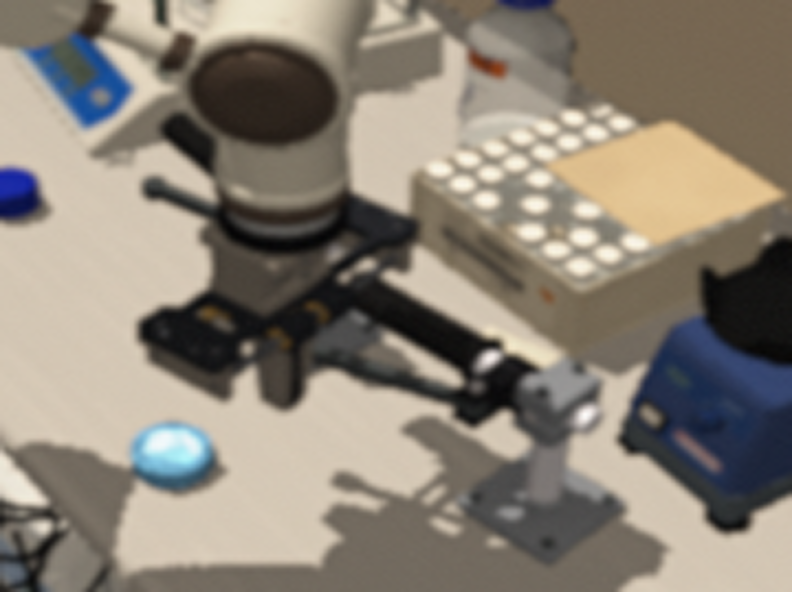

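The lever is fully out again (press point at 461,-241, zero force). Pressing in a second time to the same stop command.

Emit:
arm_command(commands=[[0,0,0.015,0,0,0,0],[0,0,0.03,0,0,0,0],[0,0,0.042,0,0,0,0],[0,0,0.053,0,0,0,0],[0,0,0.063,0,0,0,0],[0,0,0.073,0,0,0,0],[0,0,0.082,0,0,0,0],[0,0,0.089,0,0,0,0],[0,0,0.094,0,0,0,0],[0,0,0.096,0,0,0,0]])

```text
clock: 8.05
tcp_pos: [475.2, -234.9, 185.0]
tcp_rot: [[-0.259, 0.966, -0.003], [0.966, 0.259, 0.002], [0.003, -0.003, -1.0]]
force: [-7.3, 2.5, 2.9]
gripper_width: 0.005
finger_force: 3.2
```

Emit:
arm_command(commands=[[0,0,0.002,0,0,0,0],[0,0,0.004,0,0,0,0],[0,0,0.004,0,0,0,0],[0,0,0.004,0,0,0,0],[0,0,0.004,0,0,0,0],[0,0,0.004,0,0,0,0]])

```text
clock: 8.55
tcp_pos: [475.9, -234.8, 184.9]
tcp_rot: [[-0.259, 0.966, -0.006], [0.966, 0.259, 0.002], [0.003, -0.006, -1.0]]
force: [-11.6, 1.4, 4.1]
gripper_width: 0.004
finger_force: 6.1
```

```bash
python3 -c "
from h import *
from plant import job_done
st(); print(job_done())"
```

```text
8.55 [ 475.9 -234.8  184.9] y [ 0.966  0.259 -0.006] F [-11.63   1.44   4.13] M [ 0.14  1.83 -0.07] 0.003618621438100969
F tool [  4.42 -10.89  -4.05]
the job is handed in; nothing more can be done
None
```

I pressed the longer lever in to its stop, let it spring fully back out, then pressed it in again; the job was handed in at 8.6 s with the fingers still holding it there at about 12 N (no verdict was returned).

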